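Close the clamp ring of a relief-casting frame

ROBOT

A 6-joint arm with a two-finger parallel gripper is mounted at the origin on the work surface. World frame = base frame: x ahead of the robot, y to its left, z up, the work surface at z = 0. Lengths are in m, angles in degrees, forces in N, time in s.
With the tool pointing down it reaches from about 0.25 to 0.725 m from the base axis. Payload 9.7 kg.
Tool frame: the origin (TCP) lies between the finger pads, 19 mm behind the fingertips; this is the grasp point; z points along the fingers, y is the line along which they close (so a half turn about z gives the same grasp; the last joint's range is limited). The gripper opens to 85 mm and grips with 20 to 120 N. Pads are 22 mm wide; open, the fingers measure 114 mm over their backs; the gripper's body (76 mm by 85 mm) begins 54 mm behind the grasp point. The pads swing forward as they close: fully open they stand 13 mm farther back than shut.
Start: joints at [75.688, 4.979, 10.078, 95.1, 0, 90], TCP at [0.136, 0.533, 0.25] pointing down, gripper open.
Joint ranges: [-179.16, 179.16], [-48.56, 103.87], [-65.8, 70.77], [-126.05, 130.52], [-82.76, 87.17], [-180, 180]. Speed limits (degrees/s): [127.2, 127.2, 147.25, 180, 180, 180].

INTERFACE

Orientations are given as [roll, pitch, yaw] about the fixed x, y, z axes, in that order (R = Rz(yaw) Ry(pitch) Rx(roll)).
In Python, from workcell import bot gives the robot as it stands. The module is installed in compiled form; this text tells all that it offers.
- The arm moves only by the tool send_rows, never from a script. Its argument "moves" is one flat list of numbers, 7 for each row, row after row: the shift along the world's x, y, z normalised to -1 to 1, where 1 is 0.025 m, then the turn, a rotation vector about the world's x, y, z normalised to -1 to 1, where 1 is 0.15 rad, then the closure, from -1 (fully open) to 1 (shut), so that 0 is half open. A call has 1 to 8 rows; each row shifts and turns the commanded pose from where the row before left it; what a row does not reach is not made up. A row lasts 1/8 s, in which the tool goes at most 62.5 mm and 10.7 degrees, less where a joint would pass 70% of its speed; a pose out of reach is approached as far as the arm can. A call with a number of a shift or a turn outside -1 to 1 is refused whole. A call with a gripper value outside its range is refused whole. The fingers move at their own pace and stop on an object; "squeeze" is the grip in N (left out, the last holds). Time passes only in rows, so rows that do not move let the fingers close. It gives the time, the measured TCP pose, the force, the opening and the grip force at its end, in the units of the state.
- bot.get_obs(): the state, without advancing time (a new reading comes with each control period).
- bot.camera(name): name is "side" or "top" or "wrist"; returns a dict with "color" (384x512x3 uint8, red, green, blue), "camera_matrix" (3x3 intrinsics, pixels), "R" (3x3) and "t" (3): a world point X has camera coordinates R X + t. Camera axes: x right, y down, z forward; pixel columns grow to the right and rows downward; lengths in m; the calibration is good to about 2 mm. A picture is of the moment at which its call begins. There is no depth.
- bot.job_done(): hands the job in; it is judged then, once.
Trained networks look in the newest picture that a camera, given by its name, has taken for a name from the list of things; names that differ only in an ending like _2 or _b are one class to them, and where a whole thing is asked for, a point or a joint stands for the part that bears it (a point fixed in the world has none). Each returns a list of dicts, best first, with "p" (0 to 1); they miss things now and then, are a little off and sometimes report something else, mostly with a low value. They report only what shows in the picture. A call takes as long as a camera call.
- bot.boxes_of(camera, query): "extent" ([left, top, right, bottom] in pixels, round what is visible of it).
- bot.trace(camera, query): "region" (384x512 bool, what is visible of it) and "extent" ([left, top, right, bottom] in pixels, round what is visible of it).
- bot.landmark_of(camera, query): "pixel" ([column, row] in pixels: a listed point, or the origin of a listed thing).
The state is a dict: "time": time; "q": joint angles; "qd": joint speeds; "joint_efforts": joint torques, N m; "ee_pos": TCP position; "tcp_rot": TCP orientation; "wrist_force": force on the tool from outside, world axes, zero at the start; "torque": the same for the moment, N m; "opening": finger opening in m; "grasp_force": force on a finger pad.
Only numpy, scipy, OpenCV 4.12 (cv2) and the standard library are available. Lean on these libraries where they do the work, as an engineer would, in place of code of your own. Each camera call takes 0.05 s, during which the arm holds its last target. There are 200 camera calls.

TASK

Close the clamp ring of the round casting frame, ready for pouring plaster over the clay relief: turn its three captive bolt knobs clockwise, each fully home against its end stop, the red one first, then the yellow, and the blue last. Feel for each stop and let go there: do not wrench on, which would turn the steel collar under the knob and spoil its seat. Leave the other things on the frame and the table where they lie.

Things in the scene. Friction and masses are not known exactly. Their poses are not given: they have to be found in the camera images.
- frame: round casting frame, fixed: plywood board 330 across, 30 thick, under an aluminium clamp ring 300 across, its flat top 50 above the table; a dark clay relief in the middle (radius 80, 20 above the ring). Origin: centre of the underside, z up. Three captive bolts stand on the ring 120 degrees apart, 112 from its centre; which colour stands where varies.
- grip_red (a point): grip point of the red bolt's bar knob, on its upright axis, 94 above the table. Turns with the knob: x along the bar, z up. The bar is 62 long, 12 thick between two round 18 thick end lobes 26 apart, 28 high (78 to 106 above the table); under it a steel collar, 48 across, 38 at its top 70 above the table. Pinch it from above across the 12 thick waist, TCP here.
- knob_red (a joint): turn of the red knob, rad; grows as it is tightened (clockwise from above). It turns stiffly (0.1 N m), stays where it is left and meets a solid end stop after a further 1.7 to 2.6 rad. The stop lies at a different reading for each bolt and must be felt (the moment rises). Most wrists need two grasps.
- grip_yellow (a point): grip point of the yellow bolt's bar knob, on its upright axis, 94 above the table. Turns with the knob: x along the bar, z up. The bar is 62 long, 12 thick between two round 18 thick end lobes 26 apart, 28 high (78 to 106 above the table); under it a steel collar, 48 across, 38 at its top 70 above the table. Pinch it from above across the 12 thick waist, TCP here.
- knob_yellow (a joint): turn of the yellow knob, rad; grows as it is tightened (clockwise from above). It turns stiffly (0.1 N m), stays where it is left and meets a solid end stop after a further 1.7 to 2.6 rad. The stop lies at a different reading for each bolt and must be felt (the moment rises). Most wrists need two grasps.
- grip_blue (a point): grip point of the blue bolt's bar knob, on its upright axis, 94 above the table. Turns with the knob: x along the bar, z up. The bar is 62 long, 12 thick between two round 18 thick end lobes 26 apart, 28 high (78 to 106 above the table); under it a steel collar, 48 across, 38 at its top 70 above the table. Pinch it from above across the 12 thick waist, TCP here.
- knob_blue (a joint): turn of the blue knob, rad; grows as it is tightened (clockwise from above). It turns stiffly (0.1 N m), stays where it is left and meets a solid end stop after a further 1.7 to 2.6 rad. The stop lies at a different reading for each bolt and must be felt (the moment rises). Most wrists need two grasps.
- collar_red (a joint): turn of the dark steel collar under the red knob (the threaded insert, white mark on its side), rad; 0 at the start. It carries the knob and sits tight in the ring; only about 0.4 N m on the knob at its stop drags it round. The knob's reading is relative to the collar.
- collar_yellow (a joint): turn of the dark steel collar under the yellow knob (the threaded insert, white mark on its side), rad; 0 at the start. It carries the knob and sits tight in the ring; only about 0.4 N m on the knob at its stop drags it round. The knob's reading is relative to the collar.
- collar_blue (a joint): turn of the dark steel collar under the blue knob (the threaded insert, white mark on its side), rad; 0 at the start. It carries the knob and sits tight in the ring; only about 0.4 N m on the knob at its stop drags it round. The knob's reading is relative to the collar.
- stick: wooden modelling stick, 85 x 10 x 8, lying on the clamp ring between two bolts; origin at the centre of its underside, x along it (bystander, loose)
- washer: steel washer, 28 across, 4 thick, lying on the clamp ring between two bolts; origin at the centre of its underside (bystander, loose)
- toothbrush: white cleaning toothbrush, 170 long, 16 high at the bristles, lying on the table; origin under its middle, x towards the bristles (bystander, loose)
- jar: amber glass jar, 68 across, 100 high, standing on the table; origin at the centre of its underside (bystander, loose)
- cup: black plastic cup, 76 across the rim, 85 high, standing on the table; origin at the centre of its underside (bystander, loose)
- sample: terracotta sample tile, 90 x 60 x 18, flat on the table; origin at the centre of its underside (bystander, loose)
- scraper: scraper with a handle, about 200 long, lying on the table; origin under it, x towards the blade (bystander, loose)

How it is judged (in metres and radians):
On the way, in this order (a step that is already met when the one before it is completed fails the run):
1. the red knob is turned home, within 0.1 rad of its stop (value of joint knob_red above 2 rad), for 0.1 s.
2. the yellow knob is turned home, within 0.1 rad of its stop (value of joint knob_yellow above 2.25 rad), for 0.1 s.
3. the blue knob is turned home, within 0.1 rad of its stop (value of joint knob_blue above 2.5 rad), for 0.1 s.
At the end, for the whole second after the job is handed in: All three knobs stand within 0.1 rad of their end stops (readings above 2.0 for red, 2.25 for yellow, 2.5 for blue), no collar has turned more than 0.25 rad, and every loose bystander is at rest within 30 mm of where it lay (value of joint knob_red above 2 rad and value of joint knob_yellow above 2.25 rad and value of joint knob_blue above 2.5 rad and value of joint each of collar_red, collar_yellow, collar_blue below 0.25 rad and linear speed of each of stick, washer, toothbrush, jar, cup, sample, scraper below 0.02 m/s and distance of each of stick, washer, toothbrush, jar, cup, sample, scraper from where it was at the start of the episode below 0.03 m); the robot touches nothing.
It fails at once if a collar is wrenched round by more than 0.25 rad (value of joint any of collar_red, collar_yellow, collar_blue above 0.25 rad).
It fails at once if one of the loose bystanders is moved more than 30 mm (distance of any of stick, washer, toothbrush, jar, cup, sample, scraper from where it was at the start of the episode above 0.03 m).
It also fails if it takes over 72 s, if anything falls off the work surface, if the arm or the gripper's body presses on something with over 40 N, if the wrist force passes 120 N, or if a joint passes its speed limit or range.

## Working session

There is one attempt and no reset: what is moved stays moved. The work goes in short steps, Python scripts to look and compute and a tool call to move; the robot and the scene stay as the last step left them, time stands still between calls to the robot, and variables do not carry over. Pictures are saved under pics/ and viewed, at most 10 in all, crops included, and the job is handed in when it is done.

Besides the shell and the picture viewer there is one more tool, called as name(argument=value, ...) on one line, values as JSON. send_rows: Moves the arm, as the interface text tells. Its arguments: {"type":"object","properties":{"moves":{"type":"array"},"squeeze":{"type":"number"}},"required":["moves"]}

```bash
mkdir -p pics; cat > h.py <<'E'
from workcell import bot
import numpy as np, cv2
def ray(c,px,z):
    K=c["camera_matrix"];R=np.array(c["R"]);t=np.array(c["t"])
    d=R.T@np.linalg.inv(K)@np.array([px[0],px[1],1.]);o=-R.T@t
    return o+d*(z-o[2])/d[2]
def save(c,n): cv2.imwrite("pics/"+n+".png",cv2.cvtColor(c["color"],cv2.COLOR_RGB2BGR))
E
python3 - <<'E'
from h import *
o=bot.get_obs();print({k:np.round(v,3).tolist() for k,v in o.items()})
for n in("top","side"):
    c=bot.camera(n);save(c,n+"0")
    print(n,-np.array(c["R"]).T@c["t"])
    for k in("red","yellow","blue"):
        for r in bot.landmark_of(n,"grip_"+k)[:2]: print(k,r["p"],r["pixel"],ray(c,r["pixel"],.094).round(4))
    for r in bot.landmark_of(n,"frame")[:1]: print("frame",r["p"],ray(c,r["pixel"],0).round(4))
E
```

```text
{'time': 0.0, 'q': [75.688, 5.012, 10.035, 95.103, -0.0, 90.0], 'qd': [0.058, 0.075, 0.035, -0.09, 0.012, -0.055], 'joint_efforts': [-0.0, -52.04, 46.48, 0.017, 0.0, -0.0], 'ee_pos': [0.136, 0.533, 0.249], 'tcp_rot': [-179.92, 0.0, 165.689], 'wrist_force': [0.17, -0.237, -0.102], 'torque': [-0.023, 0.043, 0.008], 'grasp_force': 0.0, 'opening': 0.085}
top [0.34353625 0.03137615 1.12587381]
red 0.73 [217.6, 192.3] [0.5721 0.1577 0.094 ]
yellow 0.69 [269.7, 240.5] [0.4491 0.0045 0.094 ]
blue 0.57 [282.0, 170.6] [ 0.6477 -0.0174  0.094 ]
frame 0.68 [0.5557 0.046  0.    ]
side [ 0.37552201 -0.96618911  1.13492862]
red 0.46 [249.1, 164.5] [0.5787 0.1632 0.094 ]
yellow 0.45 [215.3, 199.4] [0.4409 0.0209 0.094 ]
```

```bash
python3 -c "
import cv2
a=cv2.imread('pics/top0.png')[110:310,150:400];cv2.imwrite('pics/t1.png',cv2.resize(a,None,fx=3,fy=3,interpolation=2))
a=cv2.imread('pics/side0.png')[90:290,130:380];cv2.imwrite('pics/s1.png',cv2.resize(a,None,fx=3,fy=3,interpolation=2))"
```

```text
(no output)
```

View pics/t1.png

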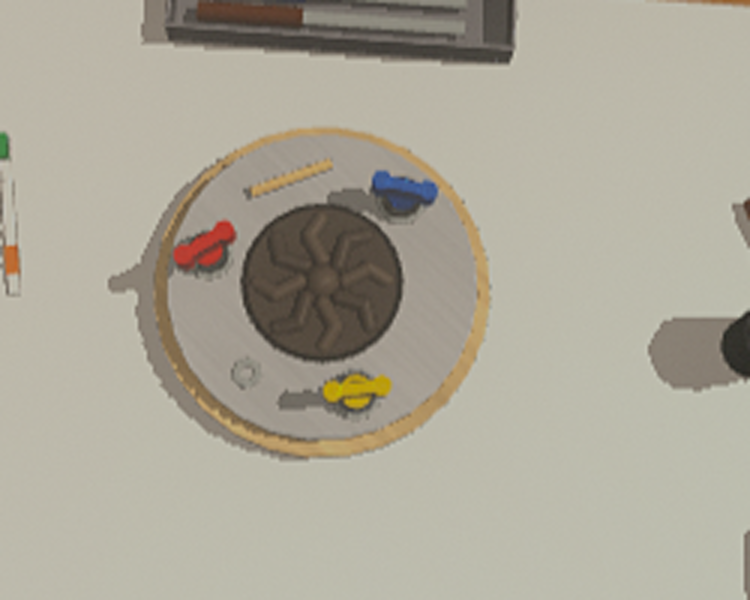

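View pics/s1.png

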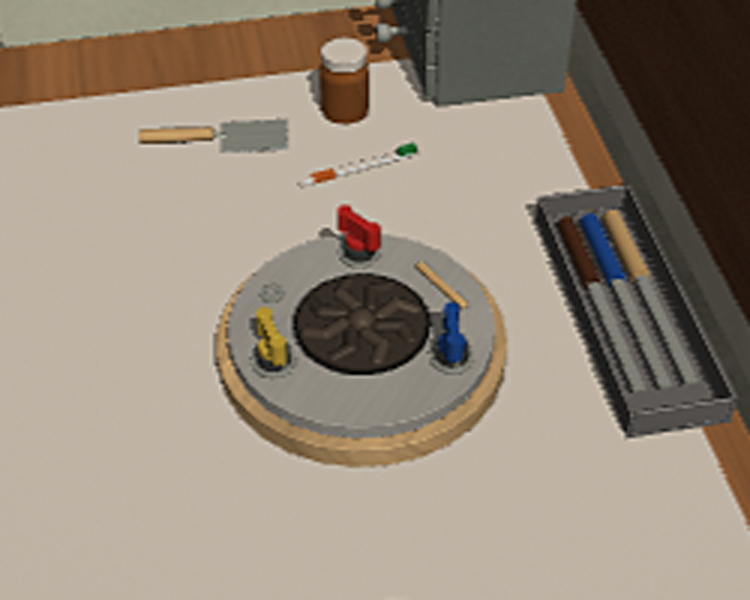

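The top view shows red at crop (205,245), yellow (357,392) and blue (405,188). The stick lies between red and blue, the washer between red and yellow. Next I'll fit the rigid layout and the bar yaws from colour.

```bash
cat >> h.py <<'E'
HSV={"red":[((0,150,70),(8,255,255)),((172,150,70),(180,255,255))],"yellow":[((22,150,90),(35,255,255))],"blue":[((105,120,60),(125,255,255))]}
def mask(c,k,roi=None):
    h=cv2.cvtColor(c["color"],cv2.COLOR_RGB2HSV);m=sum(cv2.inRange(h,a,b) for a,b in HSV[k])
    if roi is not None:
        z=np.zeros_like(m);a,b,x,y=[int(v) for v in roi];z[b:y,a:x]=1;m=m*z
    return m
def bar(c,k,roi=None,z=.1):
    v,u=np.nonzero(mask(c,k,roi));P=np.array([ray(c,p,z)[:2] for p in zip(u,v)])
    m=P.mean(0);w,V=np.linalg.eigh(np.cov((P-m).T));d=V[:,1]
    s=(P-m)@d
    return m,(np.degrees(np.arctan2(d[1],d[0]))%180),len(P),np.ptp(s)
E
python3 - <<'E'
from h import *
from scipy.optimize import least_squares
c=bot.camera("top")
G={"red":(.5721,.1577),"yellow":(.4491,.0045),"blue":(.6477,-.0174)}
for k in G:
    b=bot.boxes_of("top","grip_"+k)[0];e=b["extent"];r=[e[0]-3,e[1]-3,e[2]+4,e[3]+4]
    print(k,b["p"],np.round(e),bar(c,k,r))
def P(x): return np.array([[x[0]+.112*np.cos(x[2]+i*2.0944),x[1]+.112*np.sin(x[2]+i*2.0944)] for i in range(3)])
Q=np.array([G["red"],G["yellow"],G["blue"]])
s=least_squares(lambda x:(P(x)-Q).ravel(),[.556,.048,1.4]);print(s.x,P(s.x).round(4),s.cost)
E
```

```text
red 0.48 [209. 184. 230. 202.] (array([0.57293241, 0.15619877]), np.float64(125.47912153647331), 144, np.float64(0.05958875765254653))
yellow 0.62 [257. 233. 278. 244.] (array([0.45077718, 0.00862619]), np.float64(100.92223856906236), 163, np.float64(0.05811028775664104))
blue 0.68 [272. 168. 296. 182.] (array([ 0.64455716, -0.02299459]), np.float64(81.33796770707796), 86, np.float64(0.05984257165057799))
[0.55629971 0.04826654 1.44453842] [[ 0.5704  0.1594]
 [ 0.453   0.0049]
 [ 0.6455 -0.0195]] 1.5327549329050876e-05
```

send_rows(moves=[1,-0.8,0,0,0,-1,-1,1,-0.8,0,0,0,-1,-1,1,-0.8,0,0,0,-1,-1,1,-0.8,0,0,0,-1,-1,1,-0.8,0,0,0,0,-1,1,-0.8,0,0,0,0,-1,1,-0.8,0,0,0,0,-1,1,-0.8,0,0,0,0,-1], squeeze=60)

```text
time: 1.7
ee_pos: [0.3367, 0.3722, 0.2501]
tcp_rot: [180.0, -0.0, 131.3]
wrist_force: [0.3, -0.5, -0.6]
opening: 0.0854
grasp_force: 0.0
```

```bash
python3 -c "
from h import *
o=bot.get_obs();print(o['q'],o['ee_pos'],o['tcp_rot'],o['time'])"
```

```text
[ 4.78669745e+01 -1.63266013e+00  3.32353541e+00  9.49368471e+01
  1.10834934e-03  9.65556070e+01] [0.33670514 0.37221513 0.25011576] [ 1.79980905e+02 -3.31006199e-03  1.31311368e+02] 1.7
```

send_rows(moves=[0.58,-0.53,0,0,0,1,-1,0.58,-0.53,0,0,0,1,-1,0.58,-0.53,0,0,0,1,-1,0.58,-0.53,0,0,0,1,-1,0.58,-0.53,0,0,0,1,-1,0.58,-0.53,0,0,0,1,-1,0.58,-0.53,0,0,0,1,-1,0.58,-0.53,0,0,0,1,-1])

```text
time: 2.7
ee_pos: [0.4524, 0.2664, 0.25]
tcp_rot: [180.0, 0.0, -159.7]
wrist_force: [-1.0, -0.1, 0.5]
opening: 0.0856
grasp_force: 0.0
```

send_rows(moves=[0.58,-0.53,0,0,0,1,-1,0.58,-0.53,0,0,0,1,-1,0.58,-0.53,0,0,0,1,-1,0.58,-0.53,0,0,0,1,-1,0.58,-0.53,0,0,0,1,-1,0.58,-0.53,0,0,0,1,-1,0.58,-0.53,0,0,0,1,-1,0.58,-0.53,0,0,0,1,-1])

```text
time: 3.7
ee_pos: [0.5684, 0.1605, 0.25]
tcp_rot: [-180.0, 0.0, -90.9]
wrist_force: [-1.2, 0.3, 0.7]
opening: 0.0852
grasp_force: 0.0
```

send_rows(moves=[0,0,-0.5,0,0,1,-1,0,0,-0.5,0,0,1,-1,0,0,-0.5,0,0,1,-1,0,0,-0.5,0,0,1,-1,0,0,0,0,0,0.3,-1,0,0,0,0,0,0,-1])

```text
time: 4.45
ee_pos: [0.5679, 0.1609, 0.1999]
tcp_rot: [180.0, 0.0, -54.2]
wrist_force: [-0.8, 0.2, 0.2]
opening: 0.0853
grasp_force: 0.0
```

```bash
cat > look.py <<'E'
import sys
from h import *
k=sys.argv[1];n=sys.argv[2]
o=bot.get_obs();print(np.round(o['q'],1),np.round(o['ee_pos'],4),np.round(o['tcp_rot'],1),o['time'])
c=bot.camera("wrist");save(c,n)
for kk in ("red","yellow","blue"):
    if mask(c,kk).any(): print(kk,"z.106",bar(c,kk,None,.106))
for r in bot.landmark_of("wrist","grip_"+k)[:2]: print(r["p"],r["pixel"],ray(c,r["pixel"],.094).round(4))
E
python3 look.py red w1
```

```text
[  15.8    9.8    9.9   90.1   -0.  -109.9] [0.5679 0.1609 0.1999] [180.    0.  -54.2] 4.45
red z.106 (array([0.57874325, 0.15564463]), np.float64(125.62507446450486), 1784, np.float64(0.06416445066836617))
yellow z.106 (array([0.46150579, 0.01874401]), np.float64(131.59050241004817), 1518, np.float64(0.0546708741300294))
blue z.106 (array([0.79274672, 0.14876902]), np.float64(112.0613115976368), 2, np.float64(0.000605257696999767))
0.58 [250.5, 188.4] [0.5794 0.1597 0.094 ]
```

View pics/w1.png

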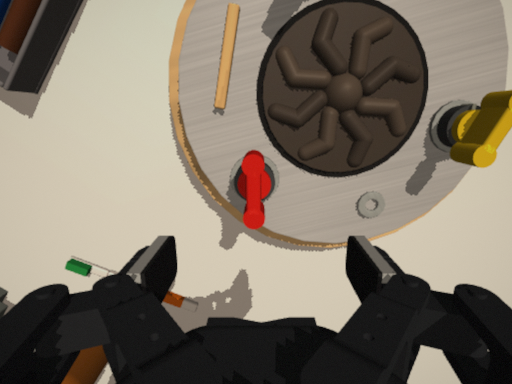

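Wrist view: the red bar runs upright from lobe (253,162) to (254,216), so it is aligned with the tool. Its collar top is near (255,181). I'll project both to get the axis.

```bash
python3 - <<'E'
from h import *
c=bot.camera("wrist")
print(-np.array(c["R"]).T@c["t"])
m=mask(c,"red");n,l,s,ce=cv2.connectedComponentsWithStats(m);print(s[1:4])
# lobes: top/bottom extremes -> ends of the 62 mm bar at its top
v,u=np.nonzero(m);print(v.min(),v.max(),u[v<v.min()+6].mean(),u[v>v.max()-6].mean())
for p,z in(((253,v.min()),.106),((254,v.max()),.106),((253.5,188.5),.106),((255,181),.07),((255,183),.05)): print(p,z,ray(c,p,z).round(4))
t=bot.camera("top")
for p in ((189,256),(226,231)): print(ray(t,(150+p[0]/3,110+p[1]/3),.106).round(4))
E
```

```text
[0.60722452 0.10577764 0.32402759]
[[   3   43    1    1    1]
 [ 237  150   35   79 1779]]
43 228 3.0 253.7032967032967
(253, np.int64(43)) 0.106 [0.6399 0.0704 0.106 ]
(254, np.int64(228)) 0.106 [0.5591 0.183  0.106 ]
(253.5, 188.5) 0.106 [0.579  0.1557 0.106 ]
(255, 181) 0.07 [0.5773 0.1573 0.07  ]
(255, 183) 0.05 [0.5738 0.163  0.05  ]
[0.56  0.168 0.106]
[0.5859 0.1364 0.106 ]
```

send_rows(moves=[0.22,-0.08,-0.9,0,0,0,-1,0.22,-0.08,-0.9,0,0,0,-1,0,0,0,0,0,0,-1])

```text
time: 5.03
ee_pos: [0.5783, 0.1566, 0.1534]
tcp_rot: [179.8, 0.1, -54.3]
wrist_force: [-0.1, 0.3, -0.0]
opening: 0.0853
grasp_force: 0.0
```

```bash
python3 look.py red w2
```

```text
[  15.2   11.     6.1   85.3   -0.  -110.6] [0.5783 0.1566 0.1534] [ 1.798e+02  1.000e-01 -5.430e+01] 5.025
red z.106 (array([0.58000844, 0.15454443]), np.float64(126.17193472246633), 2640, np.float64(0.06608327435618497))
yellow z.106 (array([0.4839542 , 0.03144342]), np.float64(135.54492791367466), 159, np.float64(0.025085105303431686))
```

View pics/w2.png

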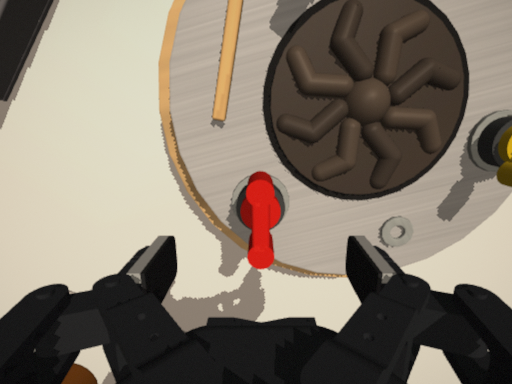

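The red bar's top face spans rows 178–268 at column 260.5, midway between the fingers (161/361). I'll project its midpoint.

```bash
python3 - <<'E'
from h import *
c=bot.camera("wrist")
a,b=ray(c,(260,178),.106),ray(c,(261,268),.106);print(a,b,np.linalg.norm(a-b),(a+b)/2)
m=ray(c,(260.5,223),.106);print(m)
E
```

```text
[0.59629906 0.13361852 0.106     ] [0.55887811 0.18444141 0.106     ] 0.06311334373856907 [0.57758858 0.15902997 0.106     ]
[0.57842996 0.15788725 0.106     ]
```

send_rows(moves=[-0.02,0.08,-0.8,0,0,0,-1,0,0,-0.8,0,0,0,-1,0,0,-0.76,0,0,0,-1,0,0,0,0,0,0,0,0,0,0,0,0,0,0.6,0,0,0,0,0,0,1,0,0,0,0,0,0,1,0,0,0,0,0,0,1], squeeze=60)

```text
time: 6.18
ee_pos: [0.578, 0.1584, 0.0972]
tcp_rot: [180.0, -0.0, -54.2]
wrist_force: [-6.0, -4.6, 8.8]
opening: 0.0111
grasp_force: 60.6
```

```bash
cat > st.py <<'E'
from h import *
o=bot.get_obs()
for k in('time','q','ee_pos','tcp_rot','wrist_force','torque','opening','grasp_force'): print(k,np.round(o[k],4).tolist(),end='; ')
E
python3 st.py
```

```text
time 6.175; q [15.3447, 11.4508, 0.4102, 78.9855, -0.0481, -110.4219]; ee_pos [0.578, 0.1584, 0.0972]; tcp_rot [179.9587, -0.036, -54.2334]; wrist_force [-5.9669, -4.6044, 8.7899]; torque [-0.7737, 1.2474, 0.1313]; opening 0.0111; grasp_force 60.6474;
```

send_rows(moves=[0,0,0,0,0,-0.8,1,0,0,0,0,0,-0.8,1,0,0,0,0,0,-0.8,1,0,0,0,0,0,-0.8,1,0,0,0,0,0,-0.8,1,0,0,0,0,0,-0.8,1,0,0,0,0,0,-0.8,1,0,0,0,0,0,-0.8,1])

```text
time: 7.18
ee_pos: [0.577, 0.1581, 0.0972]
tcp_rot: [179.9, -0.1, -109.5]
wrist_force: [-12.1, -4.7, 11.9]
opening: 0.011
grasp_force: 61.4
```

```bash
python3 st.py
```

```text
time 7.175; q [15.3447, 11.4268, 0.377, 79.0996, -0.0499, -55.1914]; ee_pos [0.577, 0.1581, 0.0972]; tcp_rot [179.9059, -0.1262, -109.4637]; wrist_force [-12.0936, -4.7299, 11.8598]; torque [-1.1635, 2.475, 0.1407]; opening 0.011; grasp_force 61.4098;
```

send_rows(moves=[-0.04,-0.02,0.06,0,0,-0.75,1,0,0,0,0,0,-0.75,1,0,0,0,0,0,-0.75,1,0,0,0,0,0,-0.75,1,0,0,0,0,0,-0.75,1,0,0,0,0,0,-0.75,1,0,0,0,0,0,0,1])

```text
time: 8.05
ee_pos: [0.5761, 0.1584, 0.0973]
tcp_rot: [179.9, -0.1, -148.0]
wrist_force: [-7.1, -0.5, 0.6]
opening: 0.0108
grasp_force: 59.7
```

```bash
python3 st.py
```

```text
time 8.05; q [15.3582, 11.3353, 0.2848, 79.1138, 0.0319, -16.6578]; ee_pos [0.5761, 0.1584, 0.0973]; tcp_rot [179.9224, -0.1483, -147.9839]; wrist_force [-7.1232, -0.47, 0.5791]; torque [-0.1333, 1.4293, -0.0887]; opening 0.0108; grasp_force 59.7438;
```

send_rows(moves=[0,0,0,0,0,-0.35,1,0,0,0,0,0,-0.35,1,0,0,0,0,0,0,1])

```text
time: 8.43
ee_pos: [0.576, 0.1585, 0.0973]
tcp_rot: [179.9, -0.2, -153.9]
wrist_force: [-6.8, 0.4, 0.2]
opening: 0.0113
grasp_force: 59.8
```

```bash
python3 st.py
```

```text
time 8.425; q [15.3653, 11.3353, 0.2844, 79.1194, 0.041, -10.6917]; ee_pos [0.576, 0.1585, 0.0973]; tcp_rot [179.9281, -0.1597, -153.943]; wrist_force [-6.8042, 0.3959, 0.2383]; torque [0.0136, 1.48, -0.0642]; opening 0.0113; grasp_force 59.77;
```

send_rows(moves=[0,0,0,0,0,-0.35,1,0,0,0,0,0,-0.35,1])

```text
time: 8.68
ee_pos: [0.5759, 0.1586, 0.0973]
tcp_rot: [179.9, -0.2, -160.0]
wrist_force: [-8.3, 0.4, 1.9]
opening: 0.0112
grasp_force: 60.0
```

```bash
python3 st.py
```

```text
time 8.675; q [15.3708, 11.3341, 0.282, 79.1262, 0.0531, -4.6477]; ee_pos [0.5759, 0.1586, 0.0973]; tcp_rot [179.9327, -0.1733, -159.9815]; wrist_force [-8.3238, 0.4109, 1.8523]; torque [0.1142, 1.5418, 0.4335]; opening 0.0112; grasp_force 59.9907;
```

send_rows(moves=[0,0,0,0,0,-0.35,1])

```text
time: 8.8
ee_pos: [0.5759, 0.1586, 0.0973]
tcp_rot: [179.9, -0.2, -163.0]
wrist_force: [-7.7, 1.7, -0.0]
opening: 0.0109
grasp_force: 60.0
```

```bash
python3 st.py
```

```text
time 8.8; q [15.3726, 11.3317, 0.2821, 79.1273, 0.0591, -1.6474]; ee_pos [0.5759, 0.1586, 0.0973]; tcp_rot [179.9358, -0.1751, -162.98]; wrist_force [-7.7452, 1.6595, -0.0028]; torque [0.1347, 1.5382, 0.4385]; opening 0.0109; grasp_force 59.9786;
```

send_rows(moves=[0,0,0,0,0,0,1])

```text
time: 8.93
ee_pos: [0.5759, 0.1586, 0.0973]
tcp_rot: [179.9, -0.2, -162.9]
wrist_force: [-8.6, 1.6, 0.8]
opening: 0.0111
grasp_force: 59.8
```

```bash
python3 st.py
```

```text
time 8.925; q [15.3725, 11.3352, 0.2814, 79.1267, 0.0586, -1.6919]; ee_pos [0.5759, 0.1586, 0.0973]; tcp_rot [179.9361, -0.1786, -162.9356]; wrist_force [-8.5952, 1.633, 0.7549]; torque [0.0871, 1.5797, 0.1569]; opening 0.0111; grasp_force 59.8028;
```

send_rows(moves=[0,0,0,0,0,0,-1,0,0,0,0,0,0,-1,0,0,0,0,0,0,-1,0,0,0.4,0,0,0,-1,0,0,1,0,0,0,-1,0,0,1,0,0,0,-1,0,0,1,0,0,0,-1,0,0,0.6,0,0,0,-1])

```text
time: 9.93
ee_pos: [0.5779, 0.1585, 0.1996]
tcp_rot: [-180.0, 0.1, -162.9]
wrist_force: [-0.4, -0.4, 0.1]
opening: 0.0854
grasp_force: 0.0
```

send_rows(moves=[-0.59,-0.77,0,0,0,1,-1,-0.59,-0.77,0,0,0,1,-1,-0.59,-0.77,0,0,0,1,-1,-0.59,-0.77,0,0,0,1,-1,-0.59,-0.77,0,0,0,1,-1,-0.59,-0.77,0,0,0,1,-1,-0.59,-0.77,0,0,0,1,-1,-0.59,-0.77,0,0,0,1,-1])

```text
time: 10.92
ee_pos: [0.4589, 0.0038, 0.1976]
tcp_rot: [180.0, -0.0, -93.9]
wrist_force: [-1.0, 0.3, -0.4]
opening: 0.0856
grasp_force: 0.0
```

send_rows(moves=[0,0,-0.4,0,0,0.83,-1,0,0,-0.7,0,0,0.83,-1,0,0,-0.7,0,0,0,-1,0,0,0,0,0,0,-1])

```text
time: 11.42
ee_pos: [0.4587, 0.0045, 0.1511]
tcp_rot: [179.9, 0.0, -80.1]
wrist_force: [0.0, 0.0, -0.5]
opening: 0.0854
grasp_force: 0.0
```

```bash
python3 look.py yellow w3; python3 st.py
```

```text
[  0.6  -8.2 -13.8  84.6   0.  -99.4] [0.4587 0.0045 0.1511] [179.9   0.  -80.1] 11.425
red z.106 (array([0.56439567, 0.13935403]), np.float64(58.074437950342144), 1396, np.float64(0.05058225891094603))
yellow z.106 (array([0.45509322, 0.00383495]), np.float64(101.14753716395103), 2667, np.float64(0.06732182642671646))
blue z.106 (array([ 0.61284117, -0.03005244]), np.float64(91.31715152692375), 534, np.float64(0.0379558563054761))
0.79 [265.7, 225.1] [0.4545 0.0094 0.094 ]
time 11.525; q [0.559, -8.2632, -13.6098, 84.6573, -0.0, -99.4274]; ee_pos [0.4595, 0.0045, 0.1527]; tcp_rot [179.9961, 0.0006, -80.0135]; wrist_force [0.799, -0.207, 0.0351]; torque [-0.0175, -0.0076, -0.022]; opening 0.0851; grasp_force 0.0;
```

View pics/w3.png

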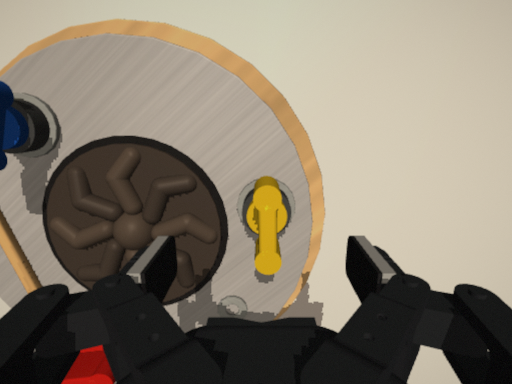

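Yellow bar: top face runs from (267,179) to (268,274), upright in the image and about 6 px right of the finger midline.

```bash
python3 - <<'E'
from h import *
c=bot.camera("wrist")
m=mask(c,"yellow");v,u=np.nonzero(m);print(v.min(),v.max())
a,b=ray(c,(267,179),.106),ray(c,(268,v.max()),.106);print(a,b,np.linalg.norm(a-b),(a+b)/2,np.degrees(np.arctan2(*(b-a)[1::-1])))
E
```

```text
176 273
[ 0.46097888 -0.02481129  0.106     ] [0.44859951 0.03922323 0.106     ] 0.06522014787853109 [0.45478919 0.00720597 0.106     ] 100.94163465899405
```

send_rows(moves=[-0.24,0.15,-0.75,0,0,0.1,-1,0,0,-0.75,0,0,0,-1,0,0,-0.75,0,0,0,-1,0,0,0,0,0,0,0,0,0,0,0,0,0,0.6,0,0,0,0,0,0,1,0,0,0,0,0,0,1,0,0,0,0,0,0,1])

```text
time: 12.58
ee_pos: [0.4538, 0.0081, 0.0971]
tcp_rot: [-179.9, -0.0, -79.1]
wrist_force: [-1.5, -1.1, 6.0]
opening: 0.0109
grasp_force: 61.7
```

```bash
python3 st.py
```

```text
time 12.575; q [1.0301, -8.5204, -19.987, 78.4629, -0.0024, -99.9012]; ee_pos [0.4538, 0.0081, 0.0971]; tcp_rot [-179.9309, -0.0145, -79.0687]; wrist_force [-1.5401, -1.0602, 5.9873]; torque [-0.0626, 0.3098, -0.0143]; opening 0.0109; grasp_force 61.651;
```

Good grasp. Turn 1.2 rad, then 0.4, reading in motion.

send_rows(moves=[0,0,0.06,0,0,-0.8,1,0,0,0,0,0,-0.8,1,0,0,0,0,0,-0.8,1,0,0,0,0,0,-0.8,1,0,0,0,0,0,-0.8,1,0,0,0,0,0,-0.8,1,0,0,0,0,0,-0.8,1,0,0,0,0,0,-0.8,1])

```text
time: 13.58
ee_pos: [0.4527, 0.0084, 0.0972]
tcp_rot: [179.9, -0.1, -134.3]
wrist_force: [-3.0, 1.7, -1.5]
opening: 0.0114
grasp_force: 60.1
```

```bash
python3 st.py
```

```text
time 13.575; q [1.0465, -8.4959, -19.9526, 78.6554, 0.0381, -44.6813]; ee_pos [0.4527, 0.0084, 0.0972]; tcp_rot [179.8941, -0.0529, -134.2723]; wrist_force [-2.952, 1.7385, -1.5458]; torque [0.367, 0.6139, 0.1454]; opening 0.0114; grasp_force 60.1498;
```

send_rows(moves=[0,0,0,0,0,-0.75,1,0,0,0,0,0,-0.75,1,0,0,0,0,0,-0.75,1,0,0,0,0,0,-0.75,1,0,0,0,0,0,-0.75,1,0,0,0,0,0,-0.35,1])

```text
time: 14.32
ee_pos: [0.4523, 0.0091, 0.0972]
tcp_rot: [179.9, -0.1, -169.4]
wrist_force: [-5.3, 6.6, -0.3]
opening: 0.011
grasp_force: 60.4
```

```bash
python3 st.py
```

```text
time 14.325; q [1.0735, -8.5038, -19.9599, 78.6942, 0.1253, -9.5235]; ee_pos [0.4523, 0.0091, 0.0972]; tcp_rot [179.8516, -0.1275, -169.403]; wrist_force [-5.3335, 6.5501, -0.3467]; torque [1.1871, 0.9878, 0.1146]; opening 0.011; grasp_force 60.3653;
```

send_rows(moves=[-0.02,0.03,0,0,0,-0.4,1,0,0,0,0,0,-0.4,1])

```text
time: 14.58
ee_pos: [0.4522, 0.0093, 0.0972]
tcp_rot: [179.9, -0.1, -176.3]
wrist_force: [-3.2, 2.3, -2.1]
opening: 0.0109
grasp_force: 60.1
```

```bash
python3 st.py
```

```text
time 14.575; q [1.1528, -8.5672, -20.0149, 78.6578, 0.0527, -2.5862]; ee_pos [0.4522, 0.0093, 0.0972]; tcp_rot [179.9426, -0.103, -176.2611]; wrist_force [-3.2348, 2.3265, -2.1075]; torque [0.521, 0.4703, 0.0997]; opening 0.0109; grasp_force 60.1378;
```

send_rows(moves=[0,0,0,0,0,-0.4,1,0,0,0,0,0,-0.3,1])

```text
time: 14.82
ee_pos: [0.4522, 0.0095, 0.0972]
tcp_rot: [179.9, -0.1, 177.7]
wrist_force: [-2.4, 3.1, -3.1]
opening: 0.0107
grasp_force: 60.2
```

```bash
python3 st.py
```

```text
time 14.825; q [1.1544, -8.5643, -20.0134, 78.659, 0.0736, 3.4115]; ee_pos [0.4522, 0.0095, 0.0972]; tcp_rot [179.933, -0.1122, 177.7429]; wrist_force [-2.4202, 3.0697, -3.0699]; torque [0.7492, 0.4771, 0.1131]; opening 0.0107; grasp_force 60.1689;
```

send_rows(moves=[0,0,0,0,0,-0.35,1,0,0,0,0,0,-0.35,1])

```text
time: 15.08
ee_pos: [0.4522, 0.0096, 0.0972]
tcp_rot: [179.9, -0.1, 171.7]
wrist_force: [-2.2, 3.7, -2.5]
opening: 0.011
grasp_force: 60.1
```

```bash
python3 st.py
```

```text
time 15.075; q [1.1615, -8.5643, -20.013, 78.6561, 0.0895, 9.4299]; ee_pos [0.4522, 0.0096, 0.0972]; tcp_rot [179.9289, -0.1181, 171.7316]; wrist_force [-2.1666, 3.71, -2.5027]; torque [0.8596, 0.4891, 0.1401]; opening 0.011; grasp_force 60.1449;
```

send_rows(moves=[0,0,0,0,0,-0.35,1,0,0,0,0,0,-0.35,1])

```text
time: 15.32
ee_pos: [0.4523, 0.0097, 0.0972]
tcp_rot: [179.9, -0.1, 165.7]
wrist_force: [-3.1, 5.5, -2.4]
opening: 0.0108
grasp_force: 60.4
```

```bash
python3 st.py
```

```text
time 15.325; q [1.1682, -8.5631, -20.0118, 78.6517, 0.106, 15.4277]; ee_pos [0.4523, 0.0097, 0.0972]; tcp_rot [179.9245, -0.125, 165.7405]; wrist_force [-3.098, 5.52, -2.4313]; torque [1.059, 0.4719, 0.3801]; opening 0.0108; grasp_force 60.3894;
```

send_rows(moves=[0,0,0,0,0,-0.15,1])

```text
time: 15.45
ee_pos: [0.4523, 0.0097, 0.0972]
tcp_rot: [179.9, -0.1, 164.5]
wrist_force: [-1.5, 5.2, -2.9]
opening: 0.0109
grasp_force: 60.3
```

```bash
python3 st.py
```

```text
time 15.45; q [1.169, -8.5647, -20.0122, 78.6521, 0.1079, 16.6811]; ee_pos [0.4523, 0.0097, 0.0972]; tcp_rot [179.9252, -0.1263, 164.4879]; wrist_force [-1.4761, 5.1546, -2.9177]; torque [1.0519, 0.4121, 0.389]; opening 0.0109; grasp_force 60.3287;
```

send_rows(moves=[0,0,0,0,0,0,-1,0,0,0,0,0,0,-1,0,0,0,0,0,0,-1,0,0,0.4,0,0,0,-1,0,0,1,0,0,0,-1,0,0,1,0,0,0,-1,0,0,1,0,0,0,-1,0,0,0.6,0,0,0,-1])

```text
time: 16.45
ee_pos: [0.4533, 0.0089, 0.1996]
tcp_rot: [180.0, 0.1, 164.5]
wrist_force: [0.2, 0.8, -0.9]
opening: 0.0854
grasp_force: 0.0
```

send_rows(moves=[0.95,-0.16,0,0,0,1,-1,0.95,-0.16,0,0,0,1,-1,0.95,-0.16,0,0,0,1,-1,0.95,-0.16,0,0,0,1,-1,0.95,-0.16,0,0,0,1,-1,0.95,-0.16,0,0,0,1,-1,0.95,-0.16,0,0,0,1,-1,0.95,-0.16,0,0,0,1,-1])

```text
time: 17.45
ee_pos: [0.6437, -0.0233, 0.1976]
tcp_rot: [180.0, -0.0, -126.5]
wrist_force: [-0.4, -0.4, 0.6]
opening: 0.0851
grasp_force: 0.0
```

send_rows(moves=[0,0,-0.4,0,0,0.8,-1,0,0,-0.7,0,0,0.8,-1,0,0,-0.7,0,0,0.8,-1,0,0,0,0,0,0.8,-1,0,0,0,0,0,0,-1])

```text
time: 18.08
ee_pos: [0.6429, -0.0231, 0.1525]
tcp_rot: [180.0, -0.0, -99.3]
wrist_force: [-0.1, 0.4, 0.9]
opening: 0.0852
grasp_force: 0.0
```

```bash
python3 look.py blue w4; python3 st.py
```

```text
[ -2.1  17.1  13.3  86.2  -0.  -82.8] [ 0.6429 -0.0231  0.1525] [180.   -0.  -99.3] 18.075
red z.106 (array([0.77897291, 0.06760834]), np.float64(90.48364104368495), 2, np.float64(0.02355556414699867))
yellow z.106 (array([ 0.49247121, -0.01142257]), np.float64(149.71467307502928), 560, np.float64(0.02326009211137187))
blue z.106 (array([ 0.67136685, -0.00988397]), np.float64(35.082481971618336), 3199, np.float64(0.21600252091582625))
time 18.175; q [-2.0566, 17.0755, 13.3105, 86.2245, 0.0004, -82.6416]; ee_pos [0.6431, -0.0231, 0.1529]; tcp_rot [-179.9896, 0.0017, -99.415]; wrist_force [0.4363, -0.0475, 0.3199]; torque [0.0166, 0.0534, 0.0011]; opening 0.0853; grasp_force 0.0;
```

View pics/w4.png

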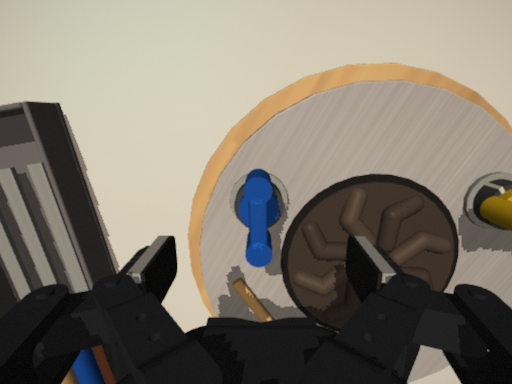

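Blue bar: upright at column 258.5, lower end at row 265. Compared with the red and yellow grasps, that puts it about 1 mm from the TCP.

send_rows(moves=[0,0.05,-0.75,0,0,0,-1,0,0,-0.75,0,0,0,-1,0,0,-0.73,0,0,0,-1,0,0,0,0,0,0,0,0,0,0,0,0,0,0.6,0,0,0,0,0,0,1,0,0,0,0,0,0,1,0,0,0,0,0,0,1])

```text
time: 19.18
ee_pos: [0.6445, -0.022, 0.0981]
tcp_rot: [-179.8, 0.0, -99.3]
wrist_force: [5.6, -0.3, -0.2]
opening: 0.011
grasp_force: 62.1
```

```bash
python3 st.py
```

```text
time 19.175; q [-1.9511, 17.43, 7.6947, 80.0411, -0.0171, -82.6933]; ee_pos [0.6445, -0.022, 0.0981]; tcp_rot [-179.776, 0.0115, -99.2578]; wrist_force [5.591, -0.2971, -0.2176]; torque [-0.1621, -1.0807, 0.1042]; opening 0.011; grasp_force 62.1076;
```

Axis is slightly at +x; shift 1 mm and turn.

send_rows(moves=[0.05,0,0,0,0,-0.8,1,0,0,0,0,0,-0.8,1,0,0,0,0,0,-0.8,1,0,0,0,0,0,-0.8,1,0,0,0,0,0,-0.8,1,0,0,0,0,0,-0.8,1,0,0,0,0,0,-0.8,1,0,0,0,0,0,-0.8,1])

```text
time: 20.18
ee_pos: [0.645, -0.0221, 0.098]
tcp_rot: [-179.9, 0.1, -154.5]
wrist_force: [1.6, -1.2, 2.3]
opening: 0.0107
grasp_force: 62.4
```

```bash
python3 st.py
```

```text
time 20.175; q [-1.9517, 17.5907, 7.8886, 80.1663, -0.0183, -27.459]; ee_pos [0.645, -0.0221, 0.098]; tcp_rot [-179.923, 0.1084, -154.4926]; wrist_force [1.6383, -1.1981, 2.296]; torque [-0.1911, -0.3198, 0.0849]; opening 0.0107; grasp_force 62.3661;
```

send_rows(moves=[0,0,0,0,0,-0.75,1,0,0,0,0,0,-0.75,1,0,0,0,0,0,-0.75,1,0,0,0,0,0,-0.75,1,0,0,0,0,0,-0.75,1,0,0,0,0,0,-0.6,1])

```text
time: 20.92
ee_pos: [0.6451, -0.0222, 0.098]
tcp_rot: [-180.0, 0.2, 168.2]
wrist_force: [2.3, -2.5, 0.7]
opening: 0.0108
grasp_force: 62.3
```

```bash
python3 st.py
```

```text
time 20.925; q [-1.9584, 17.5931, 7.8948, 80.1527, -0.0368, 9.8893]; ee_pos [0.6451, -0.0222, 0.098]; tcp_rot [-179.9893, 0.1531, 168.1523]; wrist_force [2.3305, -2.5483, 0.7201]; torque [-0.3802, -0.4745, 0.1012]; opening 0.0108; grasp_force 62.3035;
```

Turned 1.62 rad so far; now I'll feel for the stop in small steps.

send_rows(moves=[0,0,0,0,0,-0.4,1,0,0,0,0,0,-0.35,1])

```text
time: 21.18
ee_pos: [0.6451, -0.0223, 0.098]
tcp_rot: [180.0, 0.2, 161.8]
wrist_force: [2.8, -2.5, 1.5]
opening: 0.0112
grasp_force: 62.3
```

```bash
python3 st.py
```

```text
time 21.175; q [-1.9607, 17.5934, 7.8923, 80.1529, -0.0394, 16.252]; ee_pos [0.6451, -0.0223, 0.098]; tcp_rot [179.9969, 0.1512, 161.7873]; wrist_force [2.7663, -2.5431, 1.4881]; torque [-0.4482, -0.4672, 0.0929]; opening 0.0112; grasp_force 62.2975;
```

send_rows(moves=[0,0,0,0,0,-0.35,1,0,0,0,0,0,-0.35,1])

```text
time: 21.42
ee_pos: [0.6451, -0.0223, 0.098]
tcp_rot: [180.0, 0.2, 155.8]
wrist_force: [2.1, -3.3, 2.6]
opening: 0.011
grasp_force: 62.3
```

```bash
python3 st.py
```

```text
time 21.425; q [-1.9609, 17.5934, 7.894, 80.1501, -0.0449, 22.2596]; ee_pos [0.6451, -0.0223, 0.098]; tcp_rot [179.9846, 0.1563, 155.7794]; wrist_force [2.0946, -3.2632, 2.5701]; torque [-0.3801, -0.54, 0.1243]; opening 0.011; grasp_force 62.2944;
```

send_rows(moves=[0,0,0,0,0,-0.35,1,0,0,0,0,0,-0.35,1])

```text
time: 21.68
ee_pos: [0.6451, -0.0224, 0.0981]
tcp_rot: [180.0, 0.2, 149.8]
wrist_force: [2.6, -2.9, 1.7]
opening: 0.0107
grasp_force: 62.3
```

```bash
python3 st.py
```

```text
time 21.675; q [-1.965, 17.5905, 7.8943, 80.1495, -0.0478, 28.276]; ee_pos [0.6451, -0.0224, 0.0981]; tcp_rot [179.969, 0.1585, 149.7589]; wrist_force [2.6034, -2.9234, 1.6644]; torque [-0.392, -0.5244, 0.0677]; opening 0.0107; grasp_force 62.2925;
```

send_rows(moves=[0,0,0,0,0,-0.35,1,0,0,0,0,0,-0.35,1])

```text
time: 21.92
ee_pos: [0.6451, -0.0224, 0.098]
tcp_rot: [180.0, 0.2, 143.7]
wrist_force: [1.8, -3.0, 1.6]
opening: 0.011
grasp_force: 62.3
```

```bash
python3 st.py
```

```text
time 21.925; q [-1.9661, 17.5935, 7.8946, 80.1504, -0.051, 34.2919]; ee_pos [0.6451, -0.0224, 0.098]; tcp_rot [179.9572, 0.1532, 143.7419]; wrist_force [1.8425, -3.0203, 1.5786]; torque [-0.4946, -0.5294, 0.1201]; opening 0.011; grasp_force 62.2919;
```

send_rows(moves=[0,0,0,0,0,-0.35,1,0,0,0,0,0,-0.35,1])

```text
time: 22.18
ee_pos: [0.6451, -0.0224, 0.098]
tcp_rot: [179.9, 0.2, 137.7]
wrist_force: [2.9, -3.2, 1.6]
opening: 0.0109
grasp_force: 62.3
```

```bash
python3 st.py
```

```text
time 22.175; q [-1.9675, 17.5929, 7.8938, 80.1504, -0.0552, 40.3096]; ee_pos [0.6451, -0.0224, 0.098]; tcp_rot [179.9447, 0.1505, 137.7228]; wrist_force [2.9364, -3.1705, 1.5759]; torque [-0.5273, -0.5532, 0.1044]; opening 0.0109; grasp_force 62.2928;
```

send_rows(moves=[0,0,0,0,0,-0.35,1,0,0,0,0,0,-0.35,1])

```text
time: 22.42
ee_pos: [0.6451, -0.0224, 0.098]
tcp_rot: [179.9, 0.1, 131.7]
wrist_force: [2.6, -3.2, 2.1]
opening: 0.0108
grasp_force: 62.3
```

```bash
python3 st.py
```

```text
time 22.425; q [-1.9685, 17.593, 7.8933, 80.1522, -0.0578, 46.3274]; ee_pos [0.6451, -0.0224, 0.098]; tcp_rot [179.9328, 0.144, 131.7039]; wrist_force [2.5866, -3.1814, 2.1273]; torque [-0.5627, -0.5431, 0.123]; opening 0.0108; grasp_force 62.2954;
```

send_rows(moves=[0,0,0,0,0,-0.35,1,0,0,0,0,0,-0.35,1])

```text
time: 22.68
ee_pos: [0.6451, -0.0225, 0.098]
tcp_rot: [179.9, 0.1, 125.7]
wrist_force: [2.0, -3.0, 1.8]
opening: 0.0108
grasp_force: 62.3
```

```bash
python3 st.py
```

```text
time 22.675; q [-1.97, 17.5902, 7.8916, 80.1519, -0.0613, 52.3429]; ee_pos [0.6451, -0.0225, 0.098]; tcp_rot [179.9191, 0.1399, 125.687]; wrist_force [2.0495, -2.9652, 1.7948]; torque [-0.6605, -0.5213, 0.0464]; opening 0.0108; grasp_force 62.2989;
```

send_rows(moves=[0,0,0,0,0,-0.35,1,0,0,0,0,0,-0.35,1])

```text
time: 22.92
ee_pos: [0.6451, -0.0225, 0.0981]
tcp_rot: [179.9, 0.1, 119.7]
wrist_force: [2.3, -3.8, 1.1]
opening: 0.011
grasp_force: 62.4
```

```bash
python3 st.py
```

```text
time 22.925; q [-1.9697, 17.5915, 7.8942, 80.1543, -0.0721, 58.3349]; ee_pos [0.6451, -0.0225, 0.0981]; tcp_rot [179.9115, 0.1393, 119.6951]; wrist_force [2.3255, -3.8452, 1.0642]; torque [-0.7175, -0.5637, 0.4735]; opening 0.011; grasp_force 62.4406;
```

send_rows(moves=[0,0,0,0,0,-0.15,1])

```text
time: 23.05
ee_pos: [0.6451, -0.0225, 0.098]
tcp_rot: [179.9, 0.1, 118.5]
wrist_force: [3.4, -5.7, 3.4]
opening: 0.011
grasp_force: 62.5
```

```bash
python3 st.py
```

```text
time 23.05; q [-1.9692, 17.5948, 7.89, 80.1512, -0.0685, 59.577]; ee_pos [0.6451, -0.0225, 0.098]; tcp_rot [179.9105, 0.132, 118.4536]; wrist_force [3.4062, -5.7018, 3.3859]; torque [-0.9586, -0.6885, 0.4205]; opening 0.011; grasp_force 62.474;
```

send_rows(moves=[0,0,0,0,0,0,-1,0,0,0,0,0,0,-1,0,0,0,0,0,0,-1,0,0,0.4,0,0,0,-1,0,0,1,0,0,0,-1,0,0,1,0,0,0,-1,0,0,1,0,0,0,-1,0,0,1,0,0,0,-1])

```text
time: 24.05
ee_pos: [0.6442, -0.0218, 0.2087]
tcp_rot: [180.0, 0.0, 118.5]
wrist_force: [-0.5, -0.5, 0.0]
opening: 0.0854
grasp_force: 0.0
```

send_rows(moves=[-1,0,0.5,0,0,0,-1,-1,0,0.5,0,0,0,-1,-1,0,0.5,0,0,0,-1,-1,0,0,0,0,0,-1,-1,0,0,0,0,0,-1,-1,0,0,0,0,0,-1,-1,0,0,0,0,0,-1,0,0,0,0,0,0,-1])

```text
time: 25.05
ee_pos: [0.4683, -0.0218, 0.2459]
tcp_rot: [179.9, 0.1, 118.5]
wrist_force: [-0.4, 0.3, 0.7]
opening: 0.0854
grasp_force: 0.0
```

```bash
python3 - <<'E'
from h import *
c=bot.camera("side");save(c,"side9")
a=c["color"][150:250,190:310,::-1];cv2.imwrite('pics/s9.png',cv2.resize(a,None,fx=6,fy=6,interpolation=2))
E
```

```text
(no output)
```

View pics/s9.png

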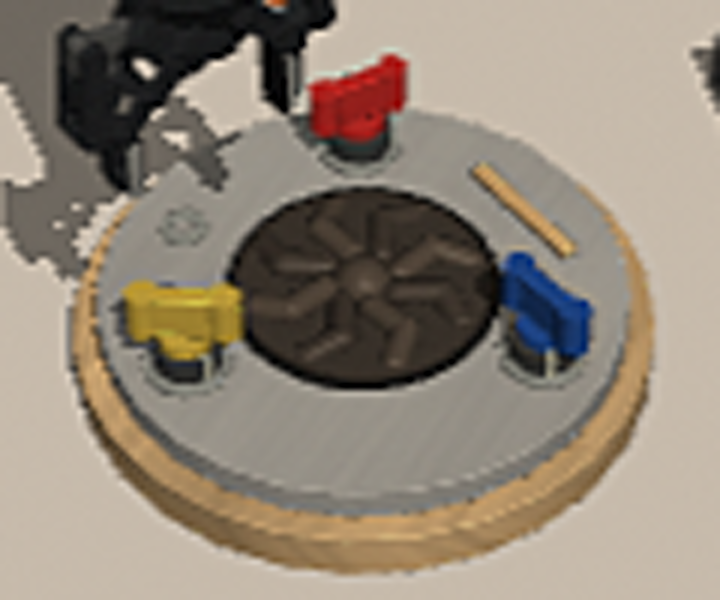

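The side view shows all three knobs turned: red at (360,95), yellow at (185,310) and blue at (545,305). The stick (522,210) and washer (185,228) lie where they were, and the gripper is clear.

```bash
python3 -c "
from workcell import bot
print(bot.job_done())"
```

```text
the job is handed in; nothing more can be done
None
```

I turned the red, yellow and blue knobs home in that order, each until the moment rose from about 0.1 to 0.4 N m at its stop. The stick and washer lay undisturbed in the last picture, and the job is handed in at about 25 s with no verdict returned.

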